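# Put the coffee jar away and slide the storage-box hatch shut

## Task

Stand the small coffee jar upright in the open bay of the white storage box and let go of it, then push the hatch along its rails until it closes against the rubber seal at the end of the box. Bed the seal with a steady push of about 15 N on the hatch's grip for half a second, never more than 20 N, and leave the hatch fully shut. Do not upset the jar or disturb the mug, canister, spoon or tea tin.

Things in the scene. Friction and masses are not known exactly. Their poses are not given: they have to be found in the camera images.
- storage_box: White box, fixed, 200 (x) x 380 (y) x 114 mm high; 10 mm wide side rails along both long edges rise to 130 mm. Origin: centre of its underside on the counter; y along the hatch's travel, z up. Open bay inside: x -88..88, y -178..-4 mm, floor 10 mm up. A fixed deck covers y -4..190 mm, under the parked hatch, which starts with its leading edge 130 to 160 mm from the seal.
- bay_floor (a point): A free point on the bay's floor, at box x = -28, y = -105, z = 10 mm, clear of the tea tin: a good place for the jar. The jar may stand anywhere in the bay. Axes as the box.
- hatch (a joint): Travel of the sliding hatch (172 x 185 x 8 mm board, top face 124 mm above the counter) along the box's +y: 0 when its leading (-y) edge just meets the seal, growing as it opens, in m. Steady drag about 3 N; stays where it is left. Slightly below 0 the rubber is squeezed: about 2 mm at 15 N on the grip, most of which springs back.
- hatch_grip (a point): Centre of the wooden grip bar that stands on the hatch: 100 mm along x, 18 mm thick along y, 36 mm tall, from 124 to 160 mm above the counter. Moves with the hatch; axes as the box. To close the hatch push its +y face towards the box's -y.
- seal: Black rubber seal bar, 180 x 12 x 26 mm, along the box's -y end, yielding like a stiff spring (7 N per mm), from 106 to 132 mm above the counter; the hatch's edge closes against its inner face at box y = -178 mm. Origin at the box's origin, axes as the box.
- coffee_jar: Small upright jar, 56 mm diameter, 93 mm tall, amber glass with a paper band and a black cap of the same diameter (the top 27 mm). About 0.2 kg. Origin: centre of its underside, z up.
- sugar_canister: Larger round canister, 86 mm diameter, 137 mm tall, about 0.6 kg. Leave alone. Origin: centre of its underside.
- mug: White open mug, 80 mm across, 90 mm tall, with a side handle towards its +y. Leave alone. Origin: centre of its underside.
- teaspoon: Steel spoon 140 mm long lying on the counter beyond the box. Leave alone. Origin: a point of the spoon at counter height, length along its x.
- tea_tin: Small steel tin 34 (x) x 60 (y) x 70 mm tall standing in the +x side of the bay at about box x = 62, y = -120 mm. Leave in place. Origin: centre of its underside.
Things that resemble listed ones, but are neither listed nor needed, are in the scene too. Of the things that look like the coffee_jar, the middle-sized one is meant.

How it is judged (in metres and radians):
On the way, in this order (a step that is already met when the one before it is completed fails the run):
1. the coffee jar stands upright on the bay's floor, let go of (x of coffee_jar in the frame of storage_box between -0.088 and 0.088 m and y of coffee_jar in the frame of storage_box between -0.178 and 0 m and z of coffee_jar in the frame of storage_box between 0.004 and 0.016 m and angle between coffee_jar's own z axis and vertical below 0.12 rad and contact force between the fingers and coffee_jar below 0.2 N), for 0.2 s.
2. with the jar inside, the hatch is pressed on the seal with 8 to 22 N for 0.3 s (all of step 1 and contact force between hatch and seal between 8 and 22 N and value of joint hatch below 0.003 m), for 0.3 s.
At the end, for the whole second after the job is handed in: The hatch is shut to within 2 mm of its seal and at rest; the coffee jar stands upright (within 7 degrees) on the bay's floor, released and at rest (all of step 1 and value of joint hatch below 0.002 m and velocity of joint hatch between -0.003 and 0.003 m/s and linear speed of coffee_jar below 0.02 m/s); the robot touches nothing.
It fails at once if the hatch pressed or slammed on the seal with more than 22 N (contact force between hatch and seal above 22 N).
It fails at once if the coffee jar tipped over (more than 45 degrees) (angle between coffee_jar's own z axis and vertical above 0.8 rad).
It fails at once if the mug, sugar canister, teaspoon or tea tin moved by more than 30 mm (distance of any of mug, sugar_canister, teaspoon, tea_tin from where it was at the start of the episode above 0.03 m).
It also fails if it takes over 72 s, if anything falls off the work surface, if the arm or the gripper's body presses on something with over 40 N, if the wrist force passes 120 N, or if a joint passes its speed limit or range.

## Robot

A 7-joint arm with a two-finger parallel gripper is mounted at the origin on the work surface. World frame = base frame: x ahead of the robot, y to its left, z up, the work surface at z = 0. Lengths are in mm, angles in rad, forces in N, time in s.
With the tool pointing down it reaches from about 400 to 875 mm from the base axis. Payload 4.4 kg.
Tool frame: the origin (TCP) lies at the very end of the fingers, on their centre line; the grasp point (between the pads) lies ctrl.grip_point_offset behind it (ctrl.grip_point_offset is the distance from the TCP to the grasp point, in mm); z points along the fingers, y is the line along which they close (so a half turn about z gives the same grasp; the last joint's range is limited). The gripper opens to 85 mm and grips with 20 to 120 N. Pads are 22 mm wide; open, the fingers measure 114 mm over their backs; the gripper's body (76 mm by 85 mm) begins 54 mm behind the grasp point. The pads swing forward as they close: fully open they stand 13 mm farther back than shut.
Start: joints at [1.203, 0.628, 0.038, 1.517, -0.027, 0.996, -0.02], TCP at [193.233, -620.628, 231.313] pointing down, gripper open.
Joint ranges: [-3.06, 3.06], [-0.37, 2.12], [-1.25, 1.32], [0.18, 2.47], [-1.1, 4.24], [0.23, 1.98], [-2.94, 2.94]. Speed limits (rad/s): [2.57, 2.57, 3.14, 3.14, 3.14, 3.14, 3.14].

## Interface

Orientations are given as [roll, pitch, yaw] about the fixed x, y, z axes, in that order (R = Rz(yaw) Ry(pitch) Rx(roll)).
In Python, from cell import read_state, cams, ctrl, models gives the robot as it stands. The module is installed in compiled form; this text tells all that it offers.
- The arm moves only by the shell command python3 -m creep, which reads ROWS from standard input. ROWS is a JSON list that holds a single list of rows (three levels of brackets), with 1 to 12 rows, each of 7 numbers: dx, dy, dz in shares of the most that a row can go, 1 being 50 mm, then a rotation vector rx, ry, rz in a scale on which 1.0 is pi rad, then the finger opening in mm; each row shifts and turns the commanded pose from where the row before left it, along the tool's axes as they then stand; what a row does not reach is not made up. A row lasts 1/10 s, in which the tool goes at most 50 mm and 0.15 rad, less where a joint would pass 70% of its speed; a pose out of reach is approached as far as the arm can. The fingers move at their own pace and stop on an object; the grip force is fixed at half the most. Time passes only in rows, so rows that do not move let the fingers close. It prints the time, the measured TCP pose, the force, the opening and the grip force at its end. Input that does not fit is refused with a message, and nothing moves.
- read_state(): the state, without advancing time (a new reading comes with each control period).
- cams.get_image(name): name is "scene" or "top" or "wrist"; returns (picture, depth): 480x640x3 uint8, blue, green, red; 480x640 float32, mm along the optical axis (not along the pixel's ray), 0 where there is no reading.
- cams.calibration(name): a dict with "fx", "fy", "cx", "cy" (pixels), "rvec" (rotation vector, rad) and "tvec" (3), from world to camera coordinates, as OpenCV has them; the wrist camera has in their place "hand_eye" (4x4, takes a point from camera to tool coordinates, whose origin is the TCP and whose axes are the flange's). Camera axes: x right, y down, z forward; pixel columns grow to the right and rows downward; lengths in mm; the calibration is good to about 2 mm. A picture is of the moment at which its call begins: read the wrist's pose just before it. calibration takes no time and is no camera call.
- ctrl.finish_job(): hands the job in; it is judged then, once.
Trained networks look in the newest picture that a camera, given by its name, has taken for a name from the list of things; names that differ only in an ending like _2 or _b are one class to them, and where a whole thing is asked for, a point or a joint stands for the part that bears it (a point fixed in the world has none). Each returns a list of dicts, best first, with "confidence" (0 to 1); they miss things now and then, are a little off and sometimes report something else, mostly with a low value. They report only what shows in the picture. A call takes as long as a camera call. They do not tell look-alikes from the thing itself.
- models.search_frame(thing, camera): "extent" ([left, top, right, bottom] in pixels, round what is visible of it).
- models.mark_of(thing, camera): "position" ([column, row] in pixels: a listed point, or the origin of a listed thing).
The state is a dict: "clock": time; "qpos": joint angles; "qd": joint speeds; "tau": joint torques, N m; "eef_pos": TCP position; "tool_rot": TCP orientation; "force": force on the tool from outside, world axes, zero at the start; "torque": the same for the moment, N m; "width": finger opening in mm; "gripper_force": force on a finger pad.
Only numpy, scipy, OpenCV 4.12 (cv2) and the standard library are available. Lean on these libraries where they do the work, as an engineer would, in place of code of your own. Each camera call takes 0.05 s, during which the arm holds its last target. There are 200 camera calls.

## Working session

There is one attempt and no reset: what is moved stays moved. The work goes in short steps, Python scripts to look and compute and a shell command to move; the robot and the scene stay as the last step left them, time stands still between calls to the robot, and variables do not carry over. Pictures are saved under pics/ and viewed, at most 10 in all, crops included, and the job is handed in when it is done.

```bash
mkdir -p pics
cat > h.py <<'E'
import numpy as np, cv2
from cell import read_state, cams, ctrl, models
from scipy.spatial.transform import Rotation as R
def cam(name, st=None):
    c=cams.calibration(name); K=np.array([[c['fx'],0,c['cx']],[0,c['fy'],c['cy']],[0,0,1]])
    if 'hand_eye' in c:
        st=st or read_state(); T=np.eye(4); T[:3,:3]=R.from_euler('xyz',st['tool_rot']).as_matrix(); T[:3,3]=st['eef_pos']
        M=T@np.array(c['hand_eye'])
    else:
        W=np.eye(4); W[:3,:3]=cv2.Rodrigues(np.array(c['rvec'],float))[0]; W[:3,3]=np.ravel(c['tvec']); M=np.linalg.inv(W)
    return K,M   # M camera->world
def world(K,M,uv,d):
    p=np.linalg.inv(K)@np.array([uv[0],uv[1],1.])*d
    return M[:3,:3]@p+M[:3,3]
def cloud(K,M,depth):
    v,u=np.mgrid[0:480,0:640]; P=np.stack([(u-K[0,2])/K[0,0]*depth,(v-K[1,2])/K[1,1]*depth,depth],-1)
    W=P@M[:3,:3].T+M[:3,3]; W[depth<=0]=np.nan; return W
def onplane(K,M,uv,z):
    r=M[:3,:3]@np.linalg.inv(K)@np.array([uv[0],uv[1],1.]); o=M[:3,3]; return o+r*(z-o[2])/r[2]
E
python3 - <<'E'
from h import *
print(read_state(), ctrl.grip_point_offset)
for n in ['scene','top']:
    im,d=cams.get_image(n); cv2.imwrite(f'pics/{n}0.png',im); np.savez(f'{n}0.npz',im=im,d=d)
    K,M=cam(n); print(n,M[:3,3].round(),M[:3,2].round(2))
    for t in ['storage_box','hatch_grip','coffee_jar','tea_tin','bay_floor','seal']:
        for r in models.mark_of(t,n)[:4]: print(t,np.round(r['position']),round(r['confidence'],2))
        if t=='coffee_jar':
            for r in models.search_frame(t,n)[:4]: print(t,np.round(r['extent']),round(r['confidence'],2))
E
```

```text
{'clock': 0.0, 'qpos': array([ 1.20321008,  0.62934801,  0.03843374,  1.5183463 , -0.02704324,
        0.99634597, -0.0199919 ]), 'qd': array([-3.72577544e-03,  3.99059890e-04,  4.21449744e-04,  2.13701340e-05,
       -9.98337126e-04,  1.24668834e-03,  5.14931653e-04]), 'tau': array([ 7.04380491e-04, -5.63388026e+01,  1.22646332e+00, -1.93440485e+01,
        1.09557883e-02,  1.05200079e-02,  2.51252766e-05]), 'eef_pos': array([ 193.05417913, -620.00872169,  230.3946773 ]), 'tool_rot': array([-3.13966215e+00, -1.56094705e-05,  3.01777940e-01]), 'force': array([-0.22837095, -0.13879819, -0.27943381]), 'torque': array([ 0.00048886, -0.00311031, -0.01475728]), 'gripper_force': 0.0, 'width': 85.49504580357679} 18.700000000000003
scene [1016. -150.  890.] [-0.49  0.05 -0.87]
storage_box [420. 235.] 0.82
hatch_grip [460. 196.] 0.7
hatch_grip [259. 278.] 0.63
hatch_grip [261. 203.] 0.19
coffee_jar [180. 283.] 0.97
coffee_jar [201. 239.] 0.81
coffee_jar [211. 198.] 0.74
coffee_jar [197. 175. 221. 210.] 0.94
coffee_jar [146. 242. 197. 297.] 0.74
coffee_jar [174. 207. 213. 251.] 0.72
tea_tin [262. 204.] 0.34
bay_floor [374. 228.] 0.63
top [ 320. -107. 1353.] [ 0.22 -0.02 -0.98]
storage_box [198. 297.] 0.73
hatch_grip [157. 293.] 0.84
coffee_jar [433. 238.] 0.82
coffee_jar [424. 285.] 0.76
coffee_jar [421. 338.] 0.56
coffee_jar [197. 297.] 0.39
coffee_jar [420. 207. 463. 255.] 0.97
coffee_jar [411. 264. 442. 298.] 0.94
coffee_jar [411. 326. 432. 344.] 0.84
tea_tin [243. 259.] 0.6
bay_floor [247. 300.] 0.7
```

View pics/scene0.png

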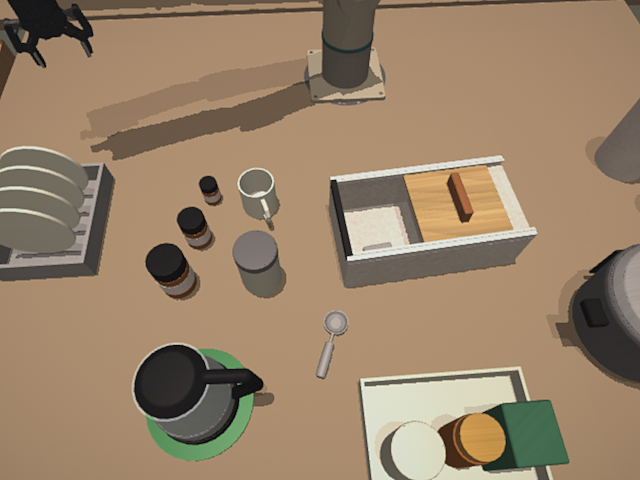

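View pics/top0.png

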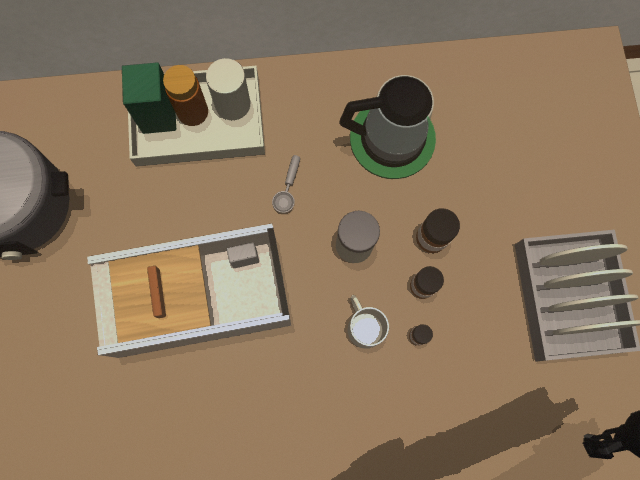

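Run:
```python
from h import *
for n in ['scene','top']:
    f=np.load(f'{n}0.npz'); K,M=cam(n); W=cloud(K,M,f['d'])
    bs={'scene':[(197,175,221,210),(146,242,197,297),(174,207,213,251)],'top':[(420,207,463,255),(411,264,442,298),(411,326,432,344)]}[n]
    for l,t,r,b in bs:
        P=W[t:b,l:r].reshape(-1,3); P=P[P[:,2]>20]; zt=np.percentile(P[:,2],97)
        T=P[P[:,2]>zt-6]; print(n,'top z',zt.round(1),'c',((T.min(0)+T.max(0))/2).round(1),'size',np.ptp(T,0).round(1), len(T))
    # box-level clouds
    for z0,z1,nm in [(118,140,'rail/hatch'),(150,170,'grip'),]:
        m=(W[...,2]>z0)&(W[...,2]<z1); v,u=np.nonzero(m); 
        Q=W[m]; print(nm,len(Q),np.percentile(Q,[1,50,99],axis=0).round(0).tolist())
t={'scene':[(180,283),(201,239),(211,198),(420,235),(374,228)],'top':[(433,238),(424,285),(421,338),(198,297),(247,300)]}
for n in t:
    K,M=cam(n)
    for i,p in enumerate(t[n]): print(n,p,onplane(K,M,p,10 if i==4 else 0).round(1))
```

```text
scene top z 67.9 c [ 434.3 -355.1   77.8] size [107.7  38.8  31.8] 209
scene top z 120.2 c [ 614.2 -414.7  118.5] size [72.3 69.1  8.5] 973
scene top z 95.1 c [ 539.2 -379.5  104.7] size [117.   55.5  31. ] 503
rail/hatch 15760 [[53.0, -734.0, 118.0], [574.0, 104.0, 127.0], [1001.0, 603.0, 139.0]]
grip 9752 [[46.0, -736.0, 150.0], [941.0, 154.0, 164.0], [1013.0, 602.0, 170.0]]
top top z 123.3 c [ 613.  -414.5  122.5] size [70.7 71.2 10.4] 693
top top z 97.2 c [ 506.9 -377.1   96.2] size [54.5 52.9 10.1] 400
top top z 70.1 c [ 397.8 -353.    69.2] size [35.6 37.9 10.1] 221
rail/hatch 15103 [[421.0, -707.0, 118.0], [563.0, 134.0, 127.0], [954.0, 439.0, 139.0]]
grip 5219 [[373.0, -751.0, 150.0], [856.0, 171.0, 163.0], [1011.0, 467.0, 170.0]]
scene (180, 283) [ 613.1 -414.9    0. ]
scene (201, 239) [ 507.8 -376.     0. ]
scene (211, 198) [ 397.  -358.3    0. ]
scene (420, 235) [532.7 122.    0. ]
scene (374, 228) [512.5  17.4  10. ]
top (433, 238) [ 612.6 -419.1    0. ]
top (424, 285) [ 508.6 -383.8    0. ]
top (421, 338) [ 393.9 -360.9    0. ]
top (198, 297) [531.8 115.7   0. ]
top (247, 300) [513.    7.9  10. ]
```

Scene: three black-capped jars at about (170,270), (195,228) and (210,190), so the middle one is at (195,228). The box runs from (335,180) to (530,230) with the seal on the left, and the grip is at (460,196). The top view agrees: middle jar at (427,283), box centre at (190,292), tea tin at (243,256). Next I fit the box frame and check the neighbours.

Run:
```python
from h import *
for n in ['scene','top']:
    f=np.load(f'{n}0.npz'); K,M=cam(n); W=cloud(K,M,f['d']); im=f['im'].astype(int)
    roi=(W[...,0]>380)&(W[...,0]<700)&(W[...,1]>-130)&(W[...,1]<360)
    m=roi&(W[...,2]>100)&(W[...,2]<136)
    r=cv2.minAreaRect(W[m][:,:2].astype(np.float32)); print(n,'box rect',np.round(r[0],1),np.round(r[1],1),r[2])
    g=roi&(W[...,2]>150)&(W[...,2]<166); r=cv2.minAreaRect(W[g][:,:2].astype(np.float32)); print('grip',np.round(r[0],1),np.round(r[1],1),r[2],np.median(W[g][:,2]),W[g][:,:2].mean(0))
    tt=roi&(W[...,2]>64)&(W[...,2]<76); tt&=cv2.erode(tt.astype(np.uint8),np.ones((2,2)))>0
    Q=W[tt];print('z~70',len(Q),np.median(Q,0).round(1) if len(Q) else '')
    rg=(W[...,0]>330)&(W[...,0]<720)&(W[...,1]>-460)&(W[...,1]<-130)&(W[...,2]>84)
    nc,l,s,c=cv2.connectedComponentsWithStats(rg.astype(np.uint8))
    for i in range(1,nc):
        if s[i,4]>60: Q=W[l==i]; z=np.percentile(Q[:,2],97); T=Q[Q[:,2]>z-7]; print('obj',z.round(1),((T.min(0)+T.max(0))/2).round(0)[:2],np.ptp(T,0)[:2].round())
```

```text
scene box rect [533.3 114.9] [203.5 381.6] 4.7975993156433105
grip [529.5 172.4] [101.1  18.8] 4.686543941497803 159.19757788442735 [533.22267908 171.12369728]
z~70 292 [622.9  52.6  67.7]
obj 91.7 [ 424. -243.] [81. 79.]
obj 94.4 [ 508. -380.] [55. 57.]
obj 138.7 [ 616. -240.] [85. 84.]
obj 120.4 [ 614. -416.] [72. 71.]
top box rect [533.6 116.3] [201.7 381.8] 4.741318702697754
grip [528.  172.9] [99.5 20.4] 3.5202178955078125 159.94669925534095 [527.22271445 172.55935139]
z~70 18 [627.8  18.7  66.5]
obj 123.6 [ 613. -415.] [71. 71.]
obj 141.6 [ 613. -239.] [85. 84.]
obj 97.4 [ 507. -378.] [55. 55.]
obj 94.1 [ 424. -242.] [78. 79.]
```

Careful with the scale: shifts go in shares of 50 mm and turns go in shares of pi rad. That gives: 33.3 mm is 0.666, -21.5 mm is -0.43, 0.11 rad is 0.035.

```bash
echo '[[[0, 0, 0, 0, 0, 0.035, 85], [0, 0, 0, 0, 0, 0.0347, 85], [0.666, -0.43, 0, 0, 0, 0, 85], [0.666, -0.43, 0, 0, 0, 0, 85], [0.666, -0.43, 0, 0, 0, 0, 85], [0.666, -0.43, 0, 0, 0, 0, 85], [0.666, -0.43, 0, 0, 0, 0, 85], [0.666, -0.43, 0, 0, 0, 0, 85], [0.666, -0.43, 0, 0, 0, 0, 85], [0.666, -0.43, 0, 0, 0, 0, 85], [0.666, -0.43, 0, 0, 0, 0, 85], [0.666, -0.43, 0, 0, 0, 0, 85]]]' | python3 -m creep; echo '[[[0, 0, 0, 0, 0, 0, 85], [0, 0, 0, 0, 0, 0, 85]]]' | python3 -m creep
cat > wrist.py <<'E'
from h import *
st=read_state(); K,M=cam('wrist',st); im,d=cams.get_image('wrist'); W=cloud(K,M,d)
print(st['eef_pos'].round(1),st['tool_rot'].round(3))
rg=(np.hypot(W[...,0]-507,W[...,1]+378)<60)&(W[...,2]>84)&(W[...,2]<104)
T=W[rg]; print(len(T), T[:,2].mean() if len(T) else '', (T.min(0)+T.max(0))/2, np.ptp(T,0))
cv2.imwrite('pics/w1.png',im)
E
python3 wrist.py
```

```text
clock: 2.0
eef_pos: [508.6, -377.7, 231.5]
tool_rot: [3.141, -0.0, 0.083]
force: [-0.3, -0.4, -0.1]
width: 85.0
gripper_force: 0.0
clock: 2.2
eef_pos: [508.1, -377.8, 231.1]
tool_rot: [-3.141, 0.0, 0.086]
force: [-1.4, -0.4, -0.2]
width: 85.2
gripper_force: 0.0
[ 508.1 -377.8  231.1] [-3.141  0.     0.086]
3631 92.2047928358608 [ 507.55226361 -380.21165182   89.47497199] [55.14302249 55.01697476 10.69310458]
```

The wrist view agrees with the fixed views: cap top at about 93 mm, centre (507.5,-380). Descending to grasp.

Converted, 40 mm is 0.8, 35 mm is 0.7.

```bash
echo '[[[0, 0.04, 0.7, 0, 0, 0, 85], [0, 0, 0.8, 0, 0, 0, 85], [0, 0, 0.7, 0, 0, 0, 85], [0, 0, 0.6, 0, 0, 0, 85], [0, 0, 0.4, 0, 0, 0, 85], [0, 0, 0.28, 0, 0, 0, 85], [0, 0, 0, 0, 0, 0, 85], [0, 0, 0, 0, 0, 0, 85]]]' | python3 -m creep; echo '[[[0, 0, 0, 0, 0, 0, 45], [0, 0, 0, 0, 0, 0, 45], [0, 0, 0, 0, 0, 0, 45], [0, 0, 0, 0, 0, 0, 45], [0, 0, 0, 0, 0, 0, 45], [0, 0, 0, 0, 0, 0, 45], [0, 0, 0, 0, 0, 0, 45], [0, 0, 0, 0, 0, 0, 45]]]' | python3 -m creep
```

```text
clock: 3.05
eef_pos: [507.3, -381.9, 58.0]
tool_rot: [3.141, -0.0, 0.082]
force: [0.2, 0.4, 0.3]
width: 84.8
gripper_force: 0.0
clock: 3.85
eef_pos: [508.2, -381.2, 58.9]
tool_rot: [3.14, -0.002, 0.083]
force: [-0.7, 0.6, 5.2]
width: 55.0
gripper_force: 62.6
```

Converted, -35 mm is -0.7, -30 mm is -0.6.

```bash
echo '[[[0, 0, -0.3, 0, 0, 0, 45], [0, 0, -0.6, 0, 0, 0, 45], [0, 0, -0.7, 0, 0, 0, 45], [0, 0, -0.7, 0, 0, 0, 45], [0, 0, -0.7, 0, 0, 0, 45], [0, 0, -0.3, 0, 0, 0, 45], [0, 0, 0, 0, 0, 0, 45], [0, 0, 0, 0, 0, 0, 45]]]' | python3 -m creep
python3 - <<'E'
from h import *
st=read_state(); g=st['eef_pos']
im,d=cams.get_image('scene'); cv2.imwrite('pics/lift.png',cv2.resize(im[130:310,120:320],None,fx=3,fy=3)); print(g,st['width'],st['force'])
Rm=R.from_euler('xyz',st['tool_rot']).as_matrix()
c,s=np.cos(.083),np.sin(.083); t=np.array([533.4+c*-28-s*-105,115.6+s*-28+c*-105,g[2]]); print(t, Rm.T@(t-g))
E
```

```text
clock: 4.65
eef_pos: [507.1, -380.4, 222.3]
tool_rot: [-3.141, 0.0, 0.083]
force: [-0.4, 0.4, -1.8]
width: 54.7
gripper_force: 63.8
[ 507.07890617 -380.40850084  222.34158449] 54.708325414665985 [-0.44788245  0.41539214 -1.756411  ]
[514.20138782   8.64013234 222.34158449] [ 3.93028528e+01 -3.87123802e+02  1.27406552e-01]
```

View pics/lift.png

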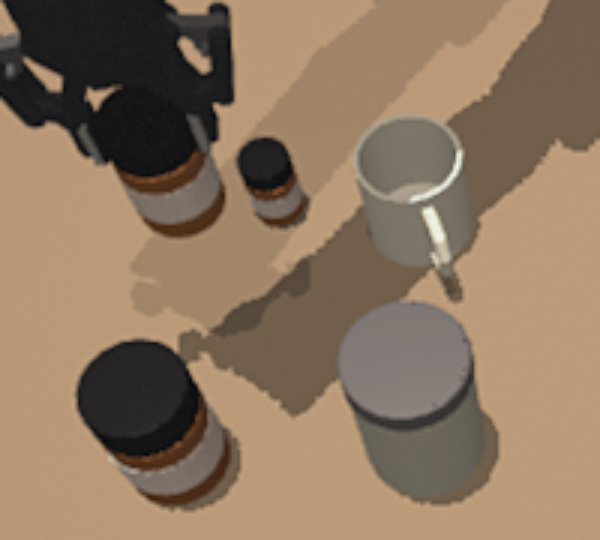

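The picture shows the jar held upright in the gripper at crop (160,160), with the neighbours in place. Carrying it over the bay.

Converted, -40 mm is -0.8, -35 mm is -0.7.

```bash
echo '[[[0.04, -0.4, 0, 0, 0, 0, 45], [0.08, -0.7, 0, 0, 0, 0, 45], [0.08, -0.8, 0, 0, 0, 0, 45], [0.08, -0.8, 0, 0, 0, 0, 45], [0.08, -0.8, 0, 0, 0, 0, 45], [0.08, -0.8, 0, 0, 0, 0, 45], [0.08, -0.8, 0, 0, 0, 0, 45], [0.08, -0.8, 0, 0, 0, 0, 45], [0.08, -0.8, 0, 0, 0, 0, 45], [0.066, -0.64, 0, 0, 0, 0, 45], [0.04, -0.4, 0, 0, 0, 0, 45], [0, 0, 0, 0, 0, 0, 45]]]' | python3 -m creep;echo '[[[0, 0, 0, 0, 0, 0, 45], [0, 0, 0, 0, 0, 0, 45]]]' | python3 -m creep
python3 - <<'E'
from h import *
for n in ['scene','top']:
    K,M=cam(n); im,d=cams.get_image(n); W=cloud(K,M,d)
    if n=='scene': cv2.imwrite('pics/over.png',cv2.resize(im[120:300,300:550],None,fx=3,fy=3))
st=read_state();K,M=cam('wrist',st); im,d=cams.get_image('wrist'); cv2.imwrite('pics/overw.png',im); np.savez('w.npz',W=cloud(K,M,d))
E
```

```text
clock: 5.9
eef_pos: [513.6, 12.3, 220.9]
tool_rot: [-3.139, 0.003, 0.089]
force: [0.1, 0.1, -3.3]
width: 54.6
gripper_force: 64.0
clock: 6.1
eef_pos: [514.2, 6.5, 221.7]
tool_rot: [3.141, 0.002, 0.081]
force: [0.2, -0.3, -1.7]
width: 54.9
gripper_force: 64.0
```

View pics/overw.png

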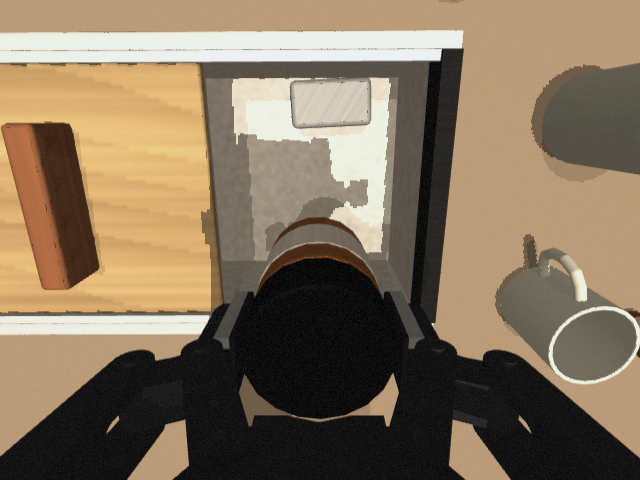

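The wrist view shows the tin at (330,103), the hatch edge at column 210, the seal at about column 445 and the grip at (50,205). The jar is still high above the bay. I check the box, seal and hatch-edge positions from this cloud before lowering.

Run:
```python
from h import *
W=np.load('w.npz')['W']
c,s=np.cos(.083),np.sin(.083); bx=lambda p:(np.array([[c,s],[-s,c]])@(p[...,:2]-[533.4,115.6]).T).T
for n,uv in dict(hatch_edge1=(200,120),hatch_edge2=(210,250),seal=(440,250),sealtop=(450,80),rail=(150,40),tin=(330,103),floor=(250,150),floor2=(360,230)).items():
    p=W[uv[1],uv[0]]; print(n,p.round(1),bx(p[None])[0].round(1))
g=(W[...,2]>152)&(W[...,2]<164); g[:,120:]=0; g[320:]=0; v=bx(W[g]); print('grip',np.percentile(v,[1,50,99],axis=0).round(1).tolist())
t=(W[...,2]>60)&(W[...,2]<75); t[140:]=0;t[:,:270]=0;t[:,390:]=0; v=bx(W[t]); print('tin',np.percentile(v,[1,50,99],axis=0).round(1).tolist())
st=read_state(); print(st['eef_pos'].round(1), bx(st['eef_pos'][None]))
```

```text
hatch_edge1 [586.6  87.6 123.9] [ 50.7 -32.3]
hatch_edge2 [499.6  82.3 123.2] [-36.5 -30.4]
seal [515.4 -76.  131.7] [ -33.8 -189.4]
sealtop [621.4 -62.6 131.6] [  72.9 -184.9]
rail [628.7 113.9 129.7] [94.8 -9.6]
tin [605.6   5.7  79.6] [  62.8 -115.5]
floor [561.2  75.8  10.7] [ 24.4 -41.9]
floor2 [490.1 -37.9   8. ] [ -55.9 -149.3]
grip [[-48.1, 47.7], [5.2, 54.0], [48.6, 65.3]]
tin [[47.0, -159.2], [88.0, -114.3], [88.3, -71.7]]
[514.5   6.8 222.2] [[ -27.838942   -106.89765266]]
```

Converted, 35 mm is 0.7, 30 mm is 0.6.

```bash
echo '[[[0, -0.02, 0.5, 0, 0, 0, 45], [0, 0, 0.7, 0, 0, 0, 45], [0, 0, 0.7, 0, 0, 0, 45], [0, 0, 0.6, 0, 0, 0, 45], [0, 0, 0.3, 0, 0, 0, 45], [0, 0, 0.14, 0, 0, 0, 45], [0, 0, 0, 0, 0, 0, 45], [0, 0, 0, 0, 0, 0, 45]]]' | python3 -m creep;echo '[[[0, 0, 0.04, 0, 0, 0, 45], [0, 0, 0.04, 0, 0, 0, 45], [0, 0, 0, 0, 0, 0, 45], [0, 0, 0, 0, 0, 0, 45]]]' | python3 -m creep
```

```text
clock: 7.05
eef_pos: [515.3, 8.8, 76.0]
tool_rot: [3.141, -0.001, 0.082]
force: [-0.1, 0.3, -1.4]
width: 55.0
gripper_force: 63.9
clock: 7.45
eef_pos: [514.7, 9.2, 71.6]
tool_rot: [3.142, -0.0, 0.083]
force: [-0.0, 0.9, -2.3]
width: 54.8
gripper_force: 63.9
```

Converted, 1.5 mm is 0.03.

```bash
echo '[[[0, 0, 0.03, 0, 0, 0, 45], [0, 0, 0, 0, 0, 0, 45], [0, 0, 0, 0, 0, 0, 45]]]' | python3 -m creep;echo '[[[0, 0, 0.02, 0, 0, 0, 45], [0, 0, 0, 0, 0, 0, 45], [0, 0, 0, 0, 0, 0, 45]]]' | python3 -m creep
```

```text
clock: 7.75
eef_pos: [514.5, 9.1, 69.8]
tool_rot: [3.142, 0.0, 0.083]
force: [-0.2, -0.1, -1.2]
width: 54.7
gripper_force: 63.9
clock: 8.05
eef_pos: [514.7, 9.1, 69.0]
tool_rot: [3.142, -0.0, 0.083]
force: [-0.1, -0.2, 0.9]
width: 54.5
gripper_force: 64.2
```

Converted, 0.5 mm is 0.01.

```bash
echo '[[[0, 0, 0.01, 0, 0, 0, 45], [0, 0, 0, 0, 0, 0, 45], [0, 0, 0, 0, 0, 0, 60], [0, 0, 0, 0, 0, 0, 66], [0, 0, 0, 0, 0, 0, 70], [0, 0, 0, 0, 0, 0, 70], [0, 0, 0, 0, 0, 0, 70], [0, 0, 0, 0, 0, 0, 70]]]' | python3 -m creep; echo '[[[0, 0, -0.2, 0, 0, 0, 70], [0, 0, -0.5, 0, 0, 0, 70], [0, 0, -0.8, 0, 0, 0, 70], [0, 0, -0.8, 0, 0, 0, 70], [0, 0, -0.7, 0, 0, 0, 70], [0, 0, -0.2, 0, 0, 0, 70], [0, 0, 0, 0, 0, 0, 70]]]' | python3 -m creep
python3 - <<'E'
from h import *
c,s=np.cos(.083),np.sin(.083); bx=lambda p:(np.array([[c,s],[-s,c]])@(p[...,:2]-[533.4,115.6]).T).T
st=read_state();K,M=cam('wrist',st); im,d=cams.get_image('wrist'); cv2.imwrite('pics/rel.png',im); W=cloud(K,M,d)
g=(W[...,2]>98)&(W[...,2]<110)&(np.hypot(W[...,0]-514,W[...,1]-9)<50); print('jar top',np.median(W[g],0),np.ptp(W[g],0),bx(W[g]).mean(0))
print(st['eef_pos'],bx(st['eef_pos'][None]))
E
```

```text
clock: 8.85
eef_pos: [514.6, 9.1, 68.3]
tool_rot: [3.142, 0.0, 0.083]
force: [0.2, 0.3, -0.1]
width: 69.9
gripper_force: 0.0
clock: 9.55
eef_pos: [515.5, 9.1, 230.3]
tool_rot: [-3.142, -0.004, 0.083]
force: [-0.0, 0.8, 0.0]
width: 70.3
gripper_force: 0.0
jar top [515.15393878  10.28021255 102.26674441] [55.2793959  55.20780384  6.91598821] [ -27.11653612 -103.43364513]
[515.54095619   9.14333737 230.31865628] [[ -26.62332505 -104.60958382]]
```

View pics/rel.png

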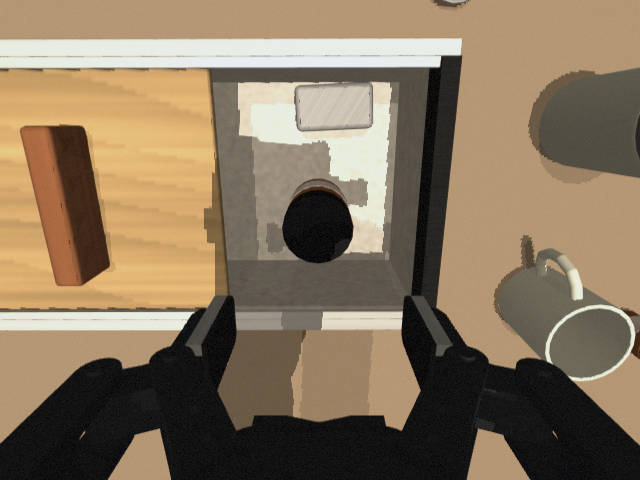

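The wrist view shows the released jar standing in the bay with its cap at (318,225), its top level at 103 mm and clear of the tin. The mug is unmoved. Next I go behind the grip with the fingers closed.

Converted, -35 mm is -0.7, -30 mm is -0.6.

```bash
echo '[[[0.06, -0.4, 0, 0, 0, 0, 0], [0.08, -0.7, 0, 0, 0, 0, 0], [0.08, -0.7, 0, 0, 0, 0, 0], [0.08, -0.7, 0, 0, 0, 0, 0], [0.08, -0.7, 0, 0, 0, 0, 0], [0.08, -0.6, 0, 0, 0, 0, 0], [0.072, -0.4, 0, 0, 0, 0, 0], [0, 0, 0, 0, 0, 0, 0], [0, 0, 0, 0, 0, 0, 0]]]' | python3 -m creep; echo '[[[0, 0, 0.5, 0, 0, 0, 0], [0, 0, 0.6, 0, 0, 0, 0], [0, 0, 0.5, 0, 0, 0, 0], [0, 0, 0.24, 0, 0, 0, 0], [0, 0, 0.1, 0, 0, 0, 0], [0, 0, 0, 0, 0, 0, 0], [0, 0, 0, 0, 0, 0, 0]]]' | python3 -m creep
python3 - <<'E'
from h import *
c,s=np.cos(.083),np.sin(.083); bx=lambda p:(np.array([[c,s],[-s,c]])@(p[...,:2]-[533.4,115.6]).T).T
st=read_state();print(st['eef_pos'],bx(st['eef_pos'][None]),st['qpos'].round(2),st['force'])
im,d=cams.get_image('scene'); cv2.imwrite('pics/push0.png',cv2.resize(im[100:300,300:560],None,fx=3,fy=3))
E
```

```text
clock: 10.5
eef_pos: [522.7, 219.6, 226.6]
tool_rot: [3.14, 0.003, 0.083]
force: [-0.1, -0.7, -0.4]
width: -0.1
gripper_force: 0.0
clock: 11.2
eef_pos: [524.5, 220.5, 132.3]
tool_rot: [-3.141, -0.002, 0.082]
force: [0.4, -0.4, 0.4]
width: -0.0
gripper_force: 0.0
[524.51141547 220.49872897 132.28357005] [[ -0.16138405 105.27451843]] [-0.49  0.64  0.07  1.84 -0.07  0.66 -1.87] [ 0.43638942 -0.35524012  0.35313801]
```

View pics/push0.png

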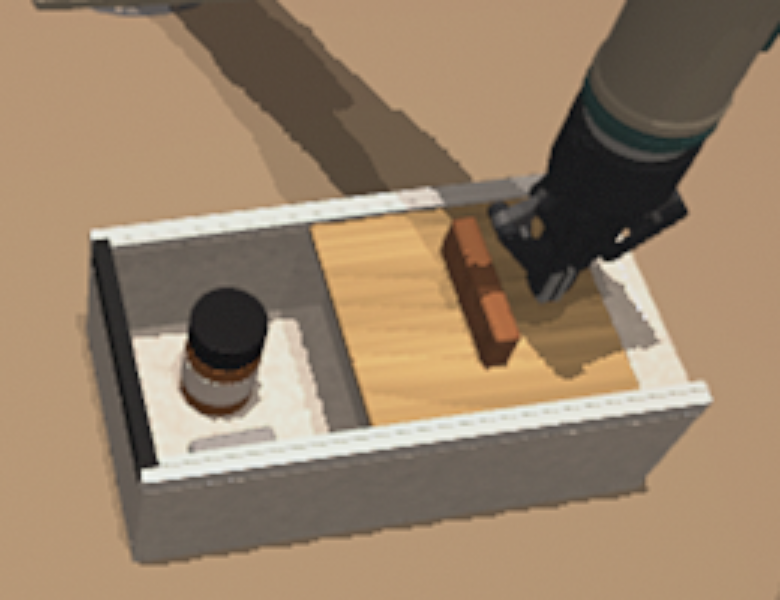

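The picture shows the closed fingers at (550,285), just +y of the grip bar (485,290), and the jar upright at (225,350). Now I ease into contact.

Converted, 6 mm is 0.12, 4 mm is 0.08.

```bash
echo '[[[0, 0.12, 0, 0, 0, 0, 0], [0, 0.12, 0, 0, 0, 0, 0], [0, 0.08, 0, 0, 0, 0, 0], [0, 0.08, 0, 0, 0, 0, 0], [0, 0.08, 0, 0, 0, 0, 0], [0, 0.08, 0, 0, 0, 0, 0], [0, 0.08, 0, 0, 0, 0, 0], [0, 0.08, 0, 0, 0, 0, 0]]]' | python3 -m creep; echo '[[[0, 0.1, 0, 0, 0, 0, 0], [0, 0.16, 0, 0, 0, 0, 0], [0, 0.2, 0, 0, 0, 0, 0], [0, 0.2, 0, 0, 0, 0, 0], [0, 0.2, 0, 0, 0, 0, 0], [0, 0.2, 0, 0, 0, 0, 0], [0, 0.2, 0, 0, 0, 0, 0], [0, 0.2, 0, 0, 0, 0, 0], [0, 0.16, 0, 0, 0, 0, 0], [0, 0.08, 0, 0, 0, 0, 0], [0, 0, 0, 0, 0, 0, 0]]]' | python3 -m creep
cat > chk.py <<'E'
from h import *
c,s=np.cos(.083),np.sin(.083); bx=lambda p:(np.array([[c,s],[-s,c]])@(p[...,:2]-[533.4,115.6]).T).T
st=read_state();print('tcp box',bx(st['eef_pos'][None])[0].round(1),st['eef_pos'][2].round(1),'F',st['force'].round(1))
K,M=cam('wrist',st); im,d=cams.get_image('wrist'); W=cloud(K,M,d); cv2.imwrite('pics/chk.png',im)
b=np.full(W.shape[:2]+(2,),np.nan); b=bx(W.reshape(-1,3)).reshape(480,640,2)
t=bx(st['eef_pos'][None])[0]
for x0 in (-50,-25,30,50):
  ok=(abs(b[...,0]-x0)<6)&(abs(W[...,2]-124)<3.5)&(b[...,1]<t[1]-10)&(b[...,1]>-176); v=b[ok][:,1]
  print(x0,ok.sum(),'hatch edge y',np.percentile(v,[0.5,2]).round(1) if ok.sum()>5 else '')
E
python3 chk.py
```

```text
clock: 12.05
eef_pos: [526.7, 185.5, 131.4]
tool_rot: [-3.14, -0.0, 0.084]
force: [-0.8, 3.3, 1.2]
width: 0.1
gripper_force: 1.6
clock: 13.15
eef_pos: [533.5, 98.3, 131.2]
tool_rot: [3.14, 0.001, 0.081]
force: [-0.8, -0.3, -0.5]
width: 0.1
gripper_force: 0.0
tcp box [ -1.3 -17.2] 131.2 F [-0.8 -0.3 -0.5]
-50 1088 hatch edge y [-132.  -131.2]
-25 3066 hatch edge y [-131.5 -130.1]
30 4751 hatch edge y [-131.3 -129.7]
50 6650 hatch edge y [-131.1 -129.3]
```

Converted, 6 mm is 0.12, 5 mm is 0.1.

```bash
echo '[[[0, 0.08, 0, 0, 0, 0, 0], [0, 0.12, 0, 0, 0, 0, 0], [0, 0.12, 0, 0, 0, 0, 0], [0, 0.12, 0, 0, 0, 0, 0], [0, 0.12, 0, 0, 0, 0, 0], [0, 0.1, 0, 0, 0, 0, 0], [0, 0.06, 0, 0, 0, 0, 0], [0, 0.04, 0, 0, 0, 0, 0], [0, 0, 0, 0, 0, 0, 0]]]' | python3 -m creep; python3 chk.py
```

```text
clock: 14.1
eef_pos: [537.1, 61.4, 131.4]
tool_rot: [3.141, -0.0, 0.082]
force: [-0.6, 1.5, -0.1]
width: -0.2
gripper_force: 0.4
tcp box [ -0.8 -54.3] 131.4 F [-0.6  1.5 -0.1]
-50 1032 hatch edge y [-168.8 -168.2]
-25 3026 hatch edge y [-168.2 -167.1]
30 4713 hatch edge y [-168.2 -166.7]
50 6598 hatch edge y [-167.9 -166.3]
```

Converted, 1.5 mm is 0.03, 1 mm is 0.02.

```bash
echo '[[[0, 0.03, 0, 0, 0, 0, 0], [0, 0.03, 0, 0, 0, 0, 0], [0, 0.03, 0, 0, 0, 0, 0], [0, 0.02, 0, 0, 0, 0, 0], [0, 0.02, 0, 0, 0, 0, 0], [0, 0, 0, 0, 0, 0, 0]]]' | python3 -m creep; echo '[[[0, 0.01, 0, 0, 0, 0, 0], [0, 0.01, 0, 0, 0, 0, 0], [0, 0.01, 0, 0, 0, 0, 0], [0, 0.01, 0, 0, 0, 0, 0]]]' | python3 -m creep; echo '[[[0, 0.01, 0, 0, 0, 0, 0], [0, 0.01, 0, 0, 0, 0, 0]]]' | python3 -m creep
```

```text
clock: 14.75
eef_pos: [538.0, 55.5, 131.5]
tool_rot: [3.141, -0.001, 0.083]
force: [0.9, 2.8, 0.2]
width: -0.2
gripper_force: 1.2
clock: 15.15
eef_pos: [538.0, 53.7, 131.5]
tool_rot: [-3.142, -0.001, 0.083]
force: [1.0, 3.1, 0.1]
width: 0.1
gripper_force: 1.5
clock: 15.35
eef_pos: [537.8, 52.6, 131.4]
tool_rot: [-3.142, -0.0, 0.083]
force: [1.8, 3.4, 0.9]
width: -0.1
gripper_force: 1.5
```

Converted, 0.5 mm is 0.01.

```bash
echo '[[[0, 0.01, 0, 0, 0, 0, 0], [0, 0, 0, 0, 0, 0, 0]]]' | python3 -m creep|grep -E 'eef|force: \['; echo '[[[0, 0.01, 0, 0, 0, 0, 0], [0, 0, 0, 0, 0, 0, 0]]]' | python3 -m creep|grep -E 'eef|force: \['; echo '[[[0, 0.01, 0, 0, 0, 0, 0], [0, 0, 0, 0, 0, 0, 0]]]' | python3 -m creep|grep -E 'eef|force: \['
```

```text
eef_pos: [537.7, 52.0, 131.3]
force: [1.5, 2.9, 0.2]
eef_pos: [537.7, 51.6, 131.3]
force: [2.2, 3.1, 0.4]
eef_pos: [537.7, 51.4, 131.3]
force: [2.0, 4.1, 1.5]
```

Converted, 0.5 mm is 0.01.

```bash
echo '[[[0, 0.01, 0, 0, 0, 0, 0], [0, 0, 0, 0, 0, 0, 0]]]' | python3 -m creep|grep -E 'eef|force: \['; echo '[[[0, 0.01, 0, 0, 0, 0, 0], [0, 0, 0, 0, 0, 0, 0]]]' | python3 -m creep|grep -E 'eef|force: \['; echo '[[[0, 0.01, 0, 0, 0, 0, 0], [0, 0, 0, 0, 0, 0, 0]]]' | python3 -m creep|grep -E 'eef|force: \['
```

```text
eef_pos: [537.7, 51.2, 131.3]
force: [0.7, 4.2, 1.7]
eef_pos: [537.7, 51.1, 131.3]
force: [1.3, 5.6, 1.3]
eef_pos: [537.7, 51.0, 131.3]
force: [0.9, 6.1, 1.5]
```

Converted, 1 mm is 0.02.

```bash
echo '[[[0, 0.02, 0, 0, 0, 0, 0], [0, 0, 0, 0, 0, 0, 0]]]' | python3 -m creep|grep -E 'eef|force: \['; echo '[[[0, 0.02, 0, 0, 0, 0, 0], [0, 0, 0, 0, 0, 0, 0]]]' | python3 -m creep|grep -E 'eef|force: \['; echo '[[[0, 0.01, 0, 0, 0, 0, 0], [0, 0.01, 0, 0, 0, 0, 0], [0, 0, 0, 0, 0, 0, 0]]]' | python3 -m creep|grep -E 'eef|force: \['
```

```text
eef_pos: [537.8, 50.7, 131.4]
force: [0.6, 6.2, 0.8]
eef_pos: [537.8, 50.4, 131.4]
force: [0.4, 9.6, 0.6]
eef_pos: [537.7, 50.3, 131.4]
force: [0.7, 11.5, 1.7]
```

Converted, 0.7 mm is 0.014.

```bash
echo '[[[0, 0.014, 0, 0, 0, 0, 0], [0, 0.014, 0, 0, 0, 0, 0], [0, 0, 0, 0, 0, 0, 0]]]' | python3 -m creep|grep -E 'eef|force: \['; echo '[[[0, 0.006, 0, 0, 0, 0, 0], [0, 0, 0, 0, 0, 0, 0], [0, 0, 0, 0, 0, 0, 0]]]' | python3 -m creep|grep -E 'eef|force: \['
```

```text
eef_pos: [537.8, 49.9, 131.4]
force: [-0.0, 12.3, 0.5]
eef_pos: [537.7, 49.9, 131.4]
force: [-0.6, 13.6, 1.9]
```

Converted, 0.6 mm is 0.012.

```bash
echo '[[[0, 0.012, 0, 0, 0, 0, 0], [0, 0, 0, 0, 0, 0, 0], [0, 0, 0, 0, 0, 0, 0]]]' | python3 -m creep|grep -E 'eef|force: \['; echo '[[[0, 0, 0, 0, 0, 0, 0], [0, 0, 0, 0, 0, 0, 0]]]' | python3 -m creep|grep -E 'eef|force: \['; echo '[[[0, 0, 0, 0, 0, 0, 0], [0, 0, 0, 0, 0, 0, 0], [0, 0, 0, 0, 0, 0, 0]]]' | python3 -m creep|grep -E 'eef|force: \['
```

```text
eef_pos: [537.8, 49.7, 131.4]
force: [-0.3, 14.0, 2.2]
eef_pos: [537.8, 49.8, 131.4]
force: [-0.2, 13.7, 1.3]
eef_pos: [537.8, 49.8, 131.4]
force: [0.1, 13.3, 2.1]
```

Converted, 0.5 mm is 0.01.

```bash
echo '[[[0, 0.01, 0, 0, 0, 0, 0], [0, 0, 0, 0, 0, 0, 0], [0, 0, 0, 0, 0, 0, 0]]]' | python3 -m creep|grep -E 'eef|force: \['; echo '[[[0, 0, 0, 0, 0, 0, 0], [0, 0, 0, 0, 0, 0, 0], [0, 0, 0, 0, 0, 0, 0], [0, 0, 0, 0, 0, 0, 0]]]' | python3 -m creep|grep -E 'eef|force: \['; echo '[[[0, -0.03, 0, 0, 0, 0, 0], [0, -0.04, 0, 0, 0, 0, 0], [0, -0.04, 0, 0, 0, 0, 0], [0, -0.04, 0, 0, 0, 0, 0], [0, -0.06, 0, 0, 0, 0, 0], [0, -0.1, 0, 0, 0, 0, 0], [0, -0.2, 0, 0, 0, 0, 0], [0, -0.2, 0, 0, 0, 0, 0], [0, 0, 0, 0, 0, 0, 0]]]' | python3 -m creep; echo '[[[0, 0, -0.6, 0, 0, 0, 0], [0, 0, -0.8, 0, 0, 0, 0], [0, 0, -0.8, 0, 0, 0, 0], [0, 0, -0.4, 0, 0, 0, 0], [0, 0, 0, 0, 0, 0, 0], [0, 0, 0, 0, 0, 0, 0]]]' | python3 -m creep; python3 chk.py
```

```text
eef_pos: [537.8, 49.7, 131.4]
force: [0.1, 15.0, 2.2]
eef_pos: [537.8, 49.7, 131.4]
force: [-0.7, 15.1, 1.8]
clock: 20.25
eef_pos: [535.1, 81.7, 131.2]
tool_rot: [-3.14, 0.0, 0.086]
force: [0.6, -0.3, 0.1]
width: 0.3
gripper_force: 0.0
clock: 20.85
eef_pos: [535.1, 79.2, 261.2]
tool_rot: [3.141, 0.0, 0.083]
force: [-0.2, -0.1, 0.3]
width: 0.4
gripper_force: 0.0
tcp box [ -1.3 -36.4] 261.2 F [-0.2 -0.1  0.3]
-50 1624 hatch edge y [-175.2 -173.6]
-25 1755 hatch edge y [-175.3 -174.1]
30 2134 hatch edge y [-175.3 -173.8]
50 2507 hatch edge y [-175.4 -173.5]
```

View pics/chk.png

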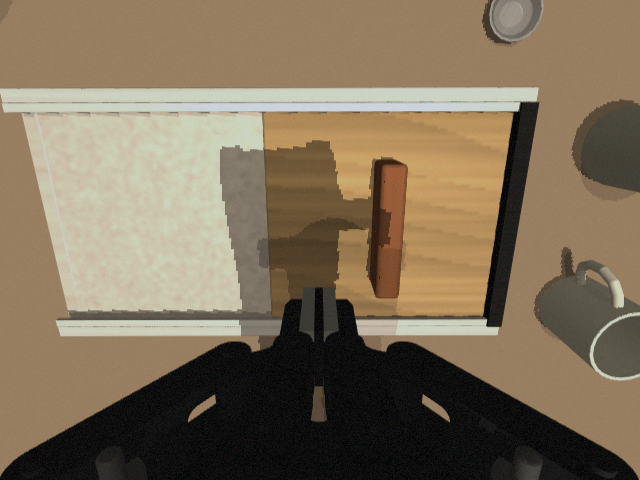

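The wrist view shows the hatch edge flush with the black seal along its whole length (column 500–517), the gripper clear and the mug in place. Contact stiffness was about 12 N over 1.7 mm, which matches the seal, and the push held steady at 15 N. Handing in.

```bash
echo '[[[0, 0, 0, 0, 0, 0, 0], [0, 0, 0, 0, 0, 0, 0], [0, 0, 0, 0, 0, 0, 0]]]' | python3 -m creep | head -2; python3 -c "
from cell import ctrl; print(ctrl.finish_job())"
```

```text
clock: 21.2
eef_pos: [535.0, 79.2, 260.5]
the job is handed in; nothing more can be done
None
```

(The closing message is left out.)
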